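# Mark a shelf strip in the desk press and draw it out of the casing

## Task

Mark the wooden shelf strip that lies in the desk press: pull the sprung lever all the way down, then ease it back up slowly to its rest without letting it snap back. Then take the strip, which is longer than the opening in the press's casing, tilt it and draw it out end first, and finish while still holding it in the gripper, still and clear of the press, with all of it at least 15 cm above the desk top. Leave the other loose things on the desk where they are.

Things in the scene. Friction and masses are not known exactly. Their poses are not given: they have to be found in the camera images.
- press: Grey metal marking press fixed to the desk, 150 x 350 mm, 147 mm high without lever. Origin on the desk top; own x across the press (away from the robot), y along it, z up. Bed: upper face at z = 10 mm. On it an open casing: inner width 120 mm (x -60 to 60), 10 mm thick side walls and end wall, tops at z = 48 mm; the end wall's inner face is at y = 150 mm.
- press_opening (a point): Middle of the casing's open top, at wall-top height (x 0, y 65, z 48 mm in the press frame; same axes). The opening is 170 mm long, y -20 (the head's front face) to 150 mm (end wall), and 120 mm wide.
- press_head (a point): Middle of the top of the press head (x 0, y -95, z 100 mm in the press frame). The head is a solid block 40 mm thick (z 60 to 100) that roofs the casing from y -170 to -20 mm; the space under it, down to the bed, is hollow back to y = -160 mm. Two lever cheeks stand on it up to z = 147 mm at x 35 to 65, y -133 to -67 mm.
- lever (a joint): Angle of the press lever, rad: 0 at its rest (the arm rises 0.52 rad above level towards the press's -x side), growing as it is pushed down, end stop at 0.62 (arm 0.10 rad below level). A spring returns it to 0: about 7 N at the grip at the start of the stroke, about 12 N at the end. It has almost no damping: let go, it snaps back.
- lever_hinge (a point): Point on the lever's axis, which runs along the press's y: x = 50, y = -100, z = 130 mm in the frame of the press.
- lever_grip (a point): Centre of the lever's grip, a black bar of 22 mm diameter and 84 mm length lying along the press's y at the end of the lever, 160 mm from the axis. The arm between is a flat steel bar, 28 mm wide and 10 mm thick.
- strip: The strip to be marked, a plain light wood bar 250 mm long (its y), 20 mm wide (its x) and 14 mm thick, about 55 g; origin: centre of its underside. It lies flat on the bed about along the press's y, partly under the head.
- strip_end_out (a point): Centre of the strip's end face that lies in the casing's opening (its +y end, 125 mm from the middle).
- strip_end_in (a point): Centre of the strip's end face that lies under the press head (its -y end, 125 mm from the middle).
- spare_strip: Bystander: a shorter wooden strip, 160 x 20 x 14 mm, lying on the desk outside the press, on its -x side. Origin: centre of its underside, long along its y.
- ink_tin: Bystander: round ink tin, 65 mm diameter, 23 mm high, on the desk on the press's +x side. Origin: centre of its underside.
- book: Bystander: closed book lying flat, 150 x 220 x 34 mm. Origin: centre of its underside.
- paperweight: Bystander: glass paperweight, 76 mm diameter, 46 mm high. Origin: centre of its underside.
- mug: Bystander: white mug, 80 mm diameter, 90 mm high. Origin: centre of its underside.
- glasses_case: Bystander: glasses case, 60 x 160 x 35 mm. Origin: centre of its underside.
- bell: Bystander: brass desk bell, 72 mm diameter, 56 mm high. Origin: centre of its underside.

How it is judged:
On the way, in this order (a step that is already met when the one before it is completed fails the run):
1. the lever is pulled down to within 0.06 rad of its end stop (value of joint lever above 0.56 rad), for 0.1 s.
2. the lever is back within 0.05 rad of its rest (value of joint lever below 0.05 rad), for 0.2 s.
3. the strip is tilted through the opening: its outer end above the casing walls while its inner end is still below the head's underside (z of strip_end_out in the frame of press above 0.055 m and z of strip_end_in in the frame of press below 0.06 m and y of strip_end_in in the frame of press below -0.02 m), for 0.02 s.
At the end, for the whole second after the job is handed in: The strip is held in the fingers (more than 1 N on it), still (under 30 mm/s), both its ends more than 0.15 m above the desk top, touching no part of the press, and the lever is at rest (under 0.05 rad) (height (world z) of each of strip_end_out, strip_end_in above 0.15 m and contact force between strip and the fingers above 1 N and contact force between strip and press below 0.1 N and linear speed of strip below 0.03 m/s and value of joint lever below 0.05 rad); the arm keeps its last pose, push and grip.
It fails at once if the lever snaps back (faster than 1.5 rad/s, 0.24 m/s at its grip) (velocity of joint lever below -1.5 rad/s).
It fails at once if another loose thing is moved more than 30 mm (distance of any of spare_strip, ink_tin, book, paperweight, mug, glasses_case, bell from where it was at the start of the episode above 0.03 m).
It also fails if it takes over 64 s, if anything falls off the work surface, if the arm or the gripper's body presses on something with over 40 N, if the wrist force passes 120 N, or if a joint passes its speed limit or range.

## Robot

A 6-joint arm with a two-finger parallel gripper is mounted at the origin on the work surface. World frame = base frame: x ahead of the robot, y to its left, z up, the work surface at z = 0. Lengths are in m, angles in rad, forces in N, time in s.
With the tool pointing down it reaches from about 0.325 to 0.85 m from the base axis. Payload 15.5 kg.
Tool frame: the origin (TCP) lies at the very end of the fingers, on their centre line; the grasp point (between the pads) lies 19 mm behind it; z points along the fingers, y is the line along which they close (so a half turn about z gives the same grasp; the last joint's range is limited). The gripper opens to 91 mm and grips with 3 to 60 N. Pads are 32 mm wide; open, the fingers measure 118 mm over their backs; the gripper's body (76 mm by 178 mm) begins 60 mm behind the grasp point.
Start: joints at [-1.359, 0.494, 1.345, -0, 1.302, -0.096], TCP at [0.189, -0.596, 0.182] pointing down, gripper open.
Joint ranges: [-2.91, 2.91], [-0.82, 2.16], [0.22, 2.67], [-1.22, 4.37], [0.12, 2.79], [-3.08, 3.08]. Speed limits (rad/s): [1.89, 1.89, 2.57, 3.01, 3.01, 3.01].

## Interface

Orientations are given as a unit quaternion [x, y, z, w].
In Python, from cell import env gives the robot as it stands.
- The arm moves only by the tool servo_tool, never from a script. Its argument "steps" is a list of rows, each a list of 3 entries, a list of its own where there are three numbers: the shift along the tool's x, y, z in units of 150 mm (1.0 is 150 mm), then the turn, a rotation vector about the tool's x, y, z in units of pi rad (1.0 is pi rad), then the opening, from -1 (shut) to 1 (fully open). A call has 1 to 10 rows; each row is the pose to reach, as a shift and turn from the pose commanded when the call began, along the tool's axes at that moment, turning the shorter way round; what a row does not reach only later rows make up. A row lasts 1/8 s, in which the tool goes at most 62.5 mm and 10.7 degrees, less where a joint would pass 70% of its speed; a pose out of reach is approached as far as the arm can. A call with a number of a shift or a turn outside -1 to 1 is refused whole. A call with a gripper value outside its range is refused whole. The fingers move at their own pace and stop on an object; "force" is the grip in N (left out, the last holds). Time passes only in rows, so rows that repeat a pose let the fingers close. It gives the time, the measured TCP pose, the force, the opening and the grip force at its end, in the units of the state.
- env.sense(): the state, without advancing time (a new reading comes with each control period).
- env.camera(name): name is "side" or "top" or "wrist"; returns the picture (384x512x3 uint8, red, green, blue); there is no depth.
- env.calibration(name): a dict with "camera_matrix" (3x3 intrinsics, pixels), "k1" (the pictures are not rectified: a ray, as slopes to the right and down, at radius r is drawn at 1 + k1 r^2 times it, then the intrinsics apply), "world_from_camera" (4x4, takes a point from camera to world coordinates); the wrist camera has in their place "tool_from_camera" (4x4, takes a point from camera to tool coordinates, whose origin is the TCP and whose axes are the flange's). Camera axes: x right, y down, z forward; pixel columns grow to the right and rows downward; lengths in m; the calibration is good to about 2 mm. A picture is of the moment at which its call begins: read the wrist's pose just before it. calibration takes no time and is no camera call.
- env.finish_job(): hands the job in; it is judged then, once.
The state is a dict: "time_s": time; "joint_pos": joint angles; "dq": joint speeds; "effort": joint torques, N m; "tool_pos": TCP position; "orientation": TCP orientation; "contact_force": force on the tool from outside, world axes, zero at the start; "wrist_torque": the same for the moment, N m; "finger_gap": finger opening in m; "grasp_force": force on a finger pad.
Only numpy, scipy, OpenCV 4.12 (cv2) and the standard library are available. Lean on these libraries where they do the work, as an engineer would, in place of code of your own. Each camera call takes 0.05 s, during which the arm holds its last target. There are 200 camera calls.

## Working session

There is one attempt and no reset: what is moved stays moved. The work goes in short steps, Python scripts to look and compute and a tool call to move; the robot and the scene stay as the last step left them, time stands still between calls to the robot, and variables do not carry over. Pictures are saved under pics/ and viewed, at most 10 in all, crops included, and the job is handed in when it is done.

Besides the shell and the picture viewer there is one more tool, called after "Emit:" in YAML: its name, and indented under it one key for each argument. servo_tool: Moves the arm, as the interface text tells. Shifts and turns lie within -1 to 1; 1 stands for 150 mm of shift or pi rad of turn. Its arguments: {"type":"object","properties":{"steps":{"type":"array","items":{"type":"array"}},"force":{"type":"number"}},"required":["steps"]}

```bash
ls; mkdir -p pics; python3 - <<'E'
from cell import env
import cv2
for n in("side","top"):
    cv2.imwrite(f"pics/{n}0.png",env.camera(n)[:,:,::-1]); c=env.calibration(n); print(n,c)
print(env.calibration("wrist")); print(env.sense())
E
```

```text
pics
side {'camera_matrix': array([[388.04253145,   0.        , 254.95095146],
       [  0.        , 388.04253145, 194.4501143 ],
       [  0.        ,   0.        ,   1.        ]]), 'k1': -0.10116692715137561, 'world_from_camera': array([[-0.95638587, -0.18364008,  0.22716161,  0.25902889],
       [-0.29199485,  0.6225047 , -0.72610392,  0.93595746],
       [-0.00806739, -0.76076555, -0.64897666,  0.94643091],
       [ 0.        ,  0.        ,  0.        ,  1.        ]])}
top {'camera_matrix': array([[365.45760971,   0.        , 257.4871788 ],
       [  0.        , 365.45760971, 191.8228238 ],
       [  0.        ,   0.        ,   1.        ]]), 'k1': -0.02657755444423238, 'world_from_camera': array([[-0.02624886, -0.99643129,  0.08022269,  0.46563753],
       [-0.99938588,  0.02429364, -0.02525219,  0.05535535],
       [ 0.02321317, -0.08083627, -0.99645705,  1.39814938],
       [ 0.        ,  0.        ,  0.        ,  1.        ]])}
{'camera_matrix': array([[332.6988617 ,   0.        , 257.75124476],
       [  0.        , 332.6988617 , 186.63986715],
       [  0.        ,   0.    
[... 424 characters left out ...]
 0.1, 'joint_pos': array([-1.35848122e+00,  4.94110494e-01,  1.34604879e+00, -9.20444945e-06,
        1.30247835e+00, -9.55341162e-02]), 'dq': array([ 0.00089748, -0.00062154, -0.00267793,  0.00029991, -0.00015507,
        0.0014845 ]), 'effort': array([ 5.61513571e-04, -8.80240130e+01, -3.82543302e+01,  7.07935821e-02,
        4.82419389e-02,  1.48562566e-05]), 'tool_pos': array([ 0.18928483, -0.59527266,  0.18121137]), 'orientation': array([ 9.88176656e-01,  1.53318701e-01, -3.49204462e-05, -5.21340293e-04]), 'contact_force': array([-0.35857685, -0.50512431,  0.14478055]), 'wrist_torque': array([-0.04592524,  0.01254579, -0.00507155]), 'grasp_force': 0.0, 'finger_gap': 0.09118478133821273}
```

View pics/top0.png

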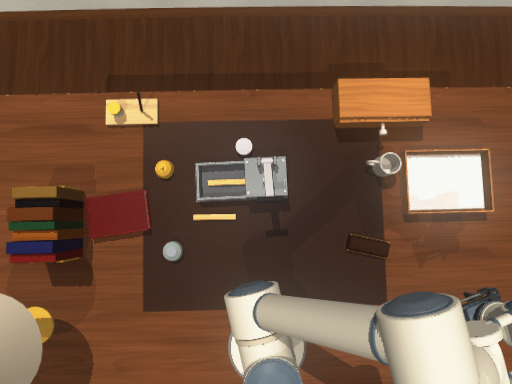

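View pics/side0.png

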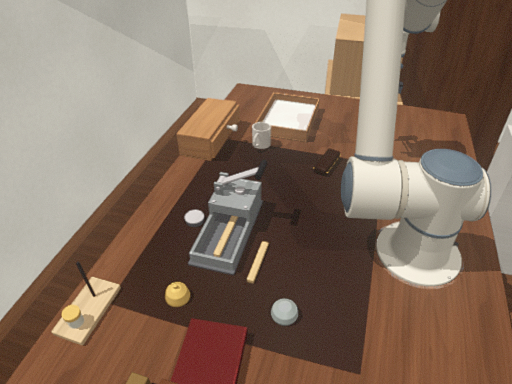

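The top view shows the press at about (195–288, 157–202), with the strip at (208–245, 182). The side view shows the lever's grip near (263, 170). Next I'll crop closer.

```bash
python3 - <<'E'
import cv2
t=cv2.imread("pics/top0.png")[145:245,185:305]; s=cv2.imread("pics/side0.png")[150:285,180:315]
cv2.imwrite("pics/tc.png",cv2.resize(t,None,fx=6,fy=6,interpolation=cv2.INTER_CUBIC))
cv2.imwrite("pics/sc.png",cv2.resize(s,(594,594),interpolation=cv2.INTER_CUBIC))
E
```

```text
(no output)
```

View pics/tc.png

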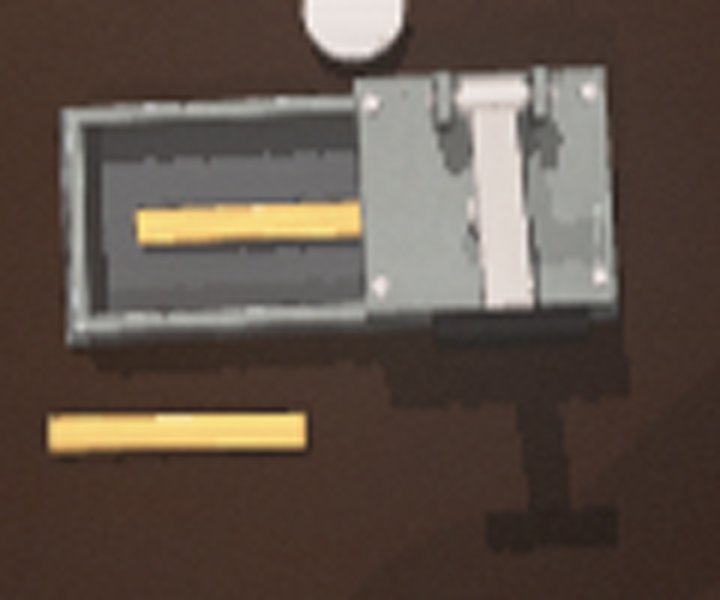

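View pics/sc.png

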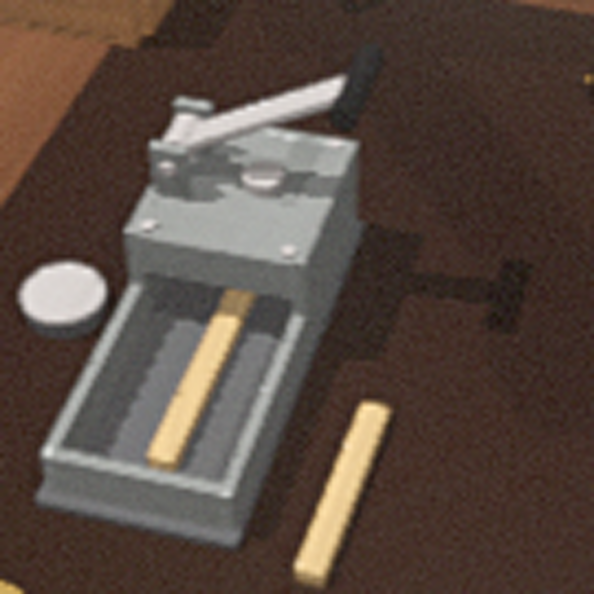

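The top crop shows the head's top at (355–617, 66–322), the strip's outer end at (137–140, 208–245), and the grip centred near (512, 332). The side crop shows the head's front corners at (125, 235) and (303, 262), the strip end at (150–172, 457–463), and the grip from (370, 48) to (347, 125).

```bash
cat > h.py <<'E'
import numpy as np, cv2
from scipy.optimize import least_squares
from cell import env
def proj(c,P,W=None):
    W=c["world_from_camera"] if W is None else W
    q=(np.atleast_2d(P)-W[:3,3])@W[:3,:3]
    s=q[:,:2]/q[:,2:]; s=s*(1+c["k1"]*(s**2).sum(1,keepdims=True))
    K=c["camera_matrix"]; return s*[K[0,0],K[1,1]]+K[:2,2]
def tri(obs):
    "obs: [(calib,W,(u,v))] -> point, residual px"
    f=lambda p:np.concatenate([proj(c,p,W)[0]-uv for c,W,uv in obs])
    r=least_squares(f,[.5,.1,.05]); return r.x,r.fun
def Rz(a): return np.array([[np.cos(a),-np.sin(a),0],[np.sin(a),np.cos(a),0],[0,0,1]])
E
python3 - <<'E'
from h import *
T,S=env.calibration("top"),env.calibration("side")
tp=lambda U,V:np.array([(U+.5)/6-.5+185,(V+.5)/6-.5+145]); sp=lambda U,V:np.array([(U+.5)/4.4-.5+180,(V+.5)/4.4-.5+150])
hx=70
obs=[(T,tp(355,78),'h',(1,-20,100)),(T,tp(606,66),'h',(1,-170,100)),(T,tp(617,312),'h',(-1,-170,100)),(T,tp(368,322),'h',(-1,-20,100)),
(T,tp(82,125),'',(60,150,48)),(T,tp(90,318),'',(-60,150,48)),
(S,sp(125,235),'h',(1,-20,100)),(S,sp(303,262),'h',(-1,-20,100)),(S,sp(357,143),'h',(-1,-170,100)),
(S,sp(42,455),'',(70,160,48)),(S,sp(237,497),'',(-70,160,48))]
def f(p):
    r=[]
    for c,uv,k,P in obs:
        P=np.array(P,float); 
        if k: P[0]*=p[4]
        r.append(proj(c,Rz(p[2])@(P/1000)+[p[0],p[1],p[3]])[0]-uv)
    return np.concatenate(r)
r=least_squares(f,[.55,.1,0,0,70]); p=r.x; print("press x,y,yaw,z,hx",p); print(r.fun.reshape(-1,2).round(1).tolist())
X=lambda P:Rz(p[2])@(np.array(P)/1000)+[p[0],p[1],0]
inv=lambda w:Rz(p[2]).T@(np.array(w)-[p[0],p[1],0])*1000
g,rs=tri([(T,None,tp(512,332)),(S,None,sp(358,87))]); print("grip tri",g,rs,"expected",X([50-160*np.cos(.52),-100,130+160*np.sin(.52)]))
for n,a,b in(("strip +x corner",(137,208),(150,457)),("strip -x",(140,245),(172,463))):
    w,rs=tri([(T,None,tp(*a)),(S,None,sp(*b))]); print(n,w,inv(w),rs.round(1))
for n,U in (("edge+",(360,203)),("edge-",(360,238))):
    q=least_squares(lambda xy:proj(T,[*xy,.024])[0]-tp(*U),[.5,.1]).x; print(n,inv([*q,.024]))
np.save("press.npy",p)
E
```

```text
press x,y,yaw,z,hx [ 6.21539963e-01  8.69162853e-02  2.85697928e-02 -2.62688539e-03
  7.17823239e+01]
[[-0.1, 0.3], [-0.4, 0.3], [0.2, -1.1], [-0.2, -0.5], [0.2, 0.4], [0.2, 0.3], [-0.3, -0.6], [1.1, 0.9], [0.6, -0.2], [-0.0, -0.0], [-0.8, -0.2]]
grip tri [ 0.53473495 -0.01458654  0.20675484] [-0.06052371 -0.2134271   0.21548571  0.01177328] expected [ 0.53558174 -0.01558102  0.20950082]
strip +x corner [0.62647174 0.20800613 0.01869135] [  8.38881035 120.8995523   18.69135074] [ 0.2  0.7 -0.6 -0.1]
strip -x [0.60687513 0.20774412 0.01808053] [-11.20729454 121.19743596  18.0805327 ] [-0.1 -0.3  0.3  0. ]
edge+ [  6.2231062  -19.10653492  24.        ]
edge- [-15.91820418 -17.95588826  24.        ]
```

Press pose found: the heights agree within 3 mm and the triangulated grip matches the model. Moving over the lever grip.

Emit:
servo_tool:
  steps:
    - [[0.84, -0.75, -0.8], [0, 0, 0], -1]
    - [[0.84, -0.75, -0.8], [0, 0, 0], -1]
    - [[0.84, -0.75, -0.8], [0, 0, 0], -1]
    - [[0.84, -0.75, -0.8], [0, 0, 0], -1]

```text
time_s: 0.6
tool_pos: [0.2767, -0.4487, 0.3039]
orientation: [0.988, 0.154, 0.0, 0.001]
contact_force: [0.1, 0.1, -0.1]
finger_gap: 0.0542
grasp_force: 0.0
```

Emit:
servo_tool:
  steps:
    - [[0.84, -0.75, 0], [0, 0, 0], -1]
    - [[0.84, -0.75, 0], [0, 0, 0], -1]
    - [[0.84, -0.75, 0], [0, 0, 0], -1]

```text
time_s: 0.98
tool_pos: [0.3618, -0.303, 0.3012]
orientation: [0.988, 0.153, -0.0, -0.0]
contact_force: [0.5, 0.1, -0.1]
finger_gap: 0.0241
grasp_force: 0.0
```

Emit:
servo_tool:
  steps:
    - [[0.84, -0.75, 0], [0, 0, 0], -1]
    - [[0.84, -0.75, 0], [0, 0, 0], -1]
    - [[0.84, -0.75, 0], [0, 0, 0], -1]

```text
time_s: 1.35
tool_pos: [0.448, -0.1576, 0.3011]
orientation: [0.988, 0.154, -0.0, -0.0]
contact_force: [0.0, -1.5, 0.2]
finger_gap: 0.0004
grasp_force: 0.0
```

Emit:
servo_tool:
  steps:
    - [[0.84, -0.75, 0], [0, 0, -0.41], -1]
    - [[0.84, -0.75, 0], [0, 0, -0.41], -1]
    - [[0.84, -0.75, 0], [0, 0, -0.41], -1]
    - [[0.84, -0.75, 0], [0, 0, -0.41], -1]
    - [[0.84, -0.75, 0], [0, 0, -0.41], -1]
    - [[0.84, -0.75, 0], [0, 0, -0.41], -1]
    - [[0.84, -0.75, 0], [0, 0, -0.41], -1]
    - [[0.84, -0.75, 0], [0, 0, -0.41], -1]

```text
time_s: 2.35
tool_pos: [0.5333, -0.0144, 0.301]
orientation: [0.699, 0.716, -0.0, -0.0]
contact_force: [0.3, 0.1, -0.7]
finger_gap: 0.0005
grasp_force: 0.0
```

Emit:
servo_tool:
  steps:
    - [[0, 0.01, 0.25], [0, 0, 0], -1]
    - [[0, 0.01, 0.45], [0, 0, 0], -1]
    - [[0, 0.01, 0.5], [0, 0, 0], -1]
    - [[0, 0.01, 0.5], [0, 0, 0], -1]

```text
time_s: 2.85
tool_pos: [0.535, -0.0142, 0.2269]
orientation: [0.699, 0.715, -0.0, -0.0]
contact_force: [0.4, -0.4, 0.8]
finger_gap: 0.0007
grasp_force: 0.0
```

Emit:
servo_tool:
  steps:
    - [[0, 0, 0.065], [0, 0, 0], -1]
    - [[0, -0.03, 0.13], [0, 0, 0], -1]
    - [[0, -0.06, 0.195], [0, 0, 0], -1]
    - [[0, -0.08, 0.26], [0, 0, 0], -1]
    - [[0, -0.1, 0.325], [0, 0, 0], -1]

```text
time_s: 3.48
tool_pos: [0.5183, -0.0144, 0.1773]
orientation: [0.698, 0.716, -0.001, -0.001]
contact_force: [-14.8, -1.3, 15.0]
finger_gap: 0.0007
grasp_force: 10.2
```

Emit:
servo_tool:
  steps:
    - [[0, -0.03, 0.06], [0, 0, 0], -1]
    - [[0, -0.045, 0.12], [0, 0, 0], -1]
    - [[0, -0.055, 0.18], [0, 0, 0], -1]
    - [[0, -0.06, 0.24], [0, 0, 0], -1]
    - [[0, -0.065, 0.29], [0, 0, 0], -1]
    - [[0, -0.065, 0.325], [0, 0, 0], -1]
    - [[0, -0.065, 0.325], [0, 0, 0], -1]

```text
time_s: 4.35
tool_pos: [0.5, -0.0147, 0.1265]
orientation: [0.698, 0.716, -0.006, -0.007]
contact_force: [-44.5, -9.9, 16.2]
finger_gap: 0.0003
grasp_force: 23.2
```

```bash
python3 - <<'E'
from h import *
s=env.camera("side")[:,:,::-1]; w=env.camera("wrist")[:,:,::-1]
a=cv2.resize(s[140:260,200:320],(400,400),interpolation=cv2.INTER_CUBIC)
b=cv2.resize(w,(400,300)); o=np.zeros((400,800,3),np.uint8); o[:,:400]=a; o[:300,400:]=b
cv2.imwrite("pics/l1.png",o); print(env.sense()["contact_force"],env.sense()["tool_pos"])
E
```

```text
[-45.02070715  -9.06471791  16.42923735] [ 0.5000692  -0.01471372  0.12670087]
```

View pics/l1.png

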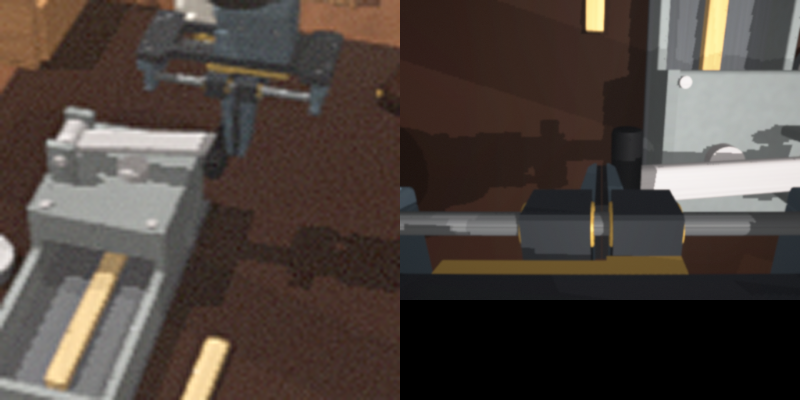

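The side crop shows the tip at (235, 155), beside the bar at (215, 150). In the wrist view the bar centre (627) is about 19 mm to the +x side of the tip (601). The tip is tapered and holds the bar on its -x flank. I'll estimate the lever angle before moving.

```bash
python3 - <<'E'
from h import *
from scipy.spatial.transform import Rotation as R
p=np.load("press.npy"); s=env.sense(); W=np.eye(4); W[:3,:3]=R.from_quat(s["orientation"]).as_matrix(); W[:3,3]=s["tool_pos"]
w=env.calibration("wrist"); S=env.calibration("side"); Wc=W@w["tool_from_camera"]
X=lambda P:Rz(p[2])@(np.array(P)/1000)+[p[0],p[1],0]
for q in(.4,.45,.5,.55,.6,.62):
    a=.52-q; c=np.array([50-160*np.cos(a),-100,130+160*np.sin(a)])
    e=[X(c+[0,d,0]) for d in(42,-42)]
    # arm top edges near grip
    m=[X(np.array([50-r*np.cos(a)+5*np.sin(a),-86,130+r*np.sin(a)+5*np.cos(a)])) for r in(30,148)]
    P=(proj(S,np.array(e+m))-[200,140])*400/120; Q=(proj(w,np.array(e+m),Wc)*400/512+[400,0])
    print(q,"z",round(X(c)[2],4),"x",round(X(c)[0],4),P.round().tolist(),Q[[0,2,3]].round().tolist())
print(R.from_quat(s["orientation"]).as_matrix().round(3).tolist(), (proj(w,s["tool_pos"],Wc)*400/512+[400,0]))
E
```

```text
0.4 z 0.1492 x 0.5156 [[212.0, 174.0], [233.0, 122.0], [93.0, 144.0], [207.0, 151.0]] [[621.0, 130.0], [788.0, 163.0], [638.0, 169.0]]
0.45 z 0.1412 x 0.5148 [[213.0, 181.0], [234.0, 128.0], [94.0, 145.0], [208.0, 157.0]] [[620.0, 128.0], [786.0, 162.0], [636.0, 165.0]]
0.5 z 0.1332 x 0.5145 [[213.0, 187.0], [234.0, 135.0], [94.0, 146.0], [209.0, 163.0]] [[619.0, 125.0], [784.0, 161.0], [634.0, 162.0]]
0.55 z 0.1252 x 0.5145 [[213.0, 193.0], [234.0, 141.0], [95.0, 147.0], [209.0, 169.0]] [[618.0, 123.0], [783.0, 161.0], [633.0, 159.0]]
0.6 z 0.1172 x 0.515 [[213.0, 200.0], [233.0, 147.0], [95.0, 148.0], [209.0, 175.0]] [[618.0, 121.0], [781.0, 160.0], [632.0, 156.0]]
0.62 z 0.114 x 0.5152 [[213.0, 202.0], [233.0, 149.0], [95.0, 149.0], [208.0, 177.0]] [[619.0, 121.0], [781.0, 160.0], [632.0, 155.0]]
[[-0.026, 1.0, -0.018], [1.0, 0.026, -0.0], [0.0, -0.018, -1.0]] [[600.32726172 170.76685255]]
```

The lever is only at about 0.4 rad, and the bar is held against the finger's flank. I'll tilt the tool over the bar around the contact so the finger presses down on it, then go on.

Emit:
servo_tool:
  steps:
    - [[0, -0.004, 0.001], [0.015, 0, 0], -1]
    - [[0, -0.01, 0.003], [0.03, 0, 0], -1]
    - [[0, -0.018, 0.005], [0.055, 0, 0], -1]
    - [[0, -0.018, 0.005], [0.055, 0, 0], -1]

```text
time_s: 4.95
tool_pos: [0.4934, -0.0148, 0.1261]
orientation: [0.694, 0.712, -0.072, -0.071]
contact_force: [-61.6, -8.8, 19.2]
finger_gap: 0.0001
grasp_force: 29.8
```

Emit:
servo_tool:
  steps:
    - [[0, -0.02, 0.003], [0.018, 0, 0], -1]
    - [[0, -0.04, 0.006], [0.037, 0, 0], -1]
    - [[0, -0.058, 0.01], [0.055, 0, 0], -1]
    - [[0, -0.058, 0.01], [0.055, 0, 0], -1]

```text
time_s: 5.45
tool_pos: [0.4877, -0.0151, 0.1277]
orientation: [0.686, 0.704, -0.131, -0.128]
contact_force: [-49.7, -6.7, 16.5]
finger_gap: 0.0004
grasp_force: 24.7
```

Emit:
servo_tool:
  steps:
    - [[0, 0.02, 0.035], [-0.01, 0, 0], -1]
    - [[0, 0.038, 0.07], [-0.02, 0, 0], -1]
    - [[0, 0.056, 0.105], [-0.03, 0, 0], -1]
    - [[0, 0.074, 0.14], [-0.04, 0, 0], -1]
    - [[0, 0.09, 0.17], [-0.05, 0, 0], -1]
    - [[0, 0.09, 0.17], [-0.05, 0, 0], -1]

```text
time_s: 6.2
tool_pos: [0.4904, -0.0149, 0.0981]
orientation: [0.694, 0.712, -0.075, -0.074]
contact_force: [-49.0, -9.1, 10.2]
finger_gap: 0.0012
grasp_force: 23.9
```

```bash
cat > lev.py <<'E'
from h import *
import sys
from scipy.spatial.transform import Rotation as R
p=np.load("press.npy"); s=env.sense(); W=np.eye(4); W[:3,:3]=R.from_quat(s["orientation"]).as_matrix(); W[:3,3]=s["tool_pos"]
w=env.calibration("wrist"); S=env.calibration("side"); Wc=W@w["tool_from_camera"]
im=env.camera("side")[:,:,::-1]; iw=env.camera("wrist")[:,:,::-1]
X=lambda P:Rz(p[2])@(np.array(P)/1000)+[p[0],p[1],0]
a=cv2.resize(im[160:235,215:290],(400,400),interpolation=cv2.INTER_CUBIC)
b=cv2.resize(iw,(400,300)); o=np.zeros((400,800,3),np.uint8); o[:,:400]=a; o[:300,400:]=b
for q in map(float,sys.argv[2:]):
    t=.52-q; c=np.array([50-160*np.cos(t),-100,130+160*np.sin(t)])
    e=[X(c+[0,42,0]),X(c+[0,-42,0])]+[X(np.array([50-r*np.cos(t)+5*np.sin(t),-86,130+r*np.sin(t)+5*np.cos(t)])) for r in(30,148)]
    print(q,((proj(S,np.array(e))-[215,160])*400/75).round().tolist(),(proj(w,np.array(e),Wc)*400/512+[400,0]).round().tolist())
cv2.imwrite(sys.argv[1],o)
E
python3 lev.py pics/l2.png .4 .5 .6
```

```text
0.4 [[260.0, 172.0], [293.0, 89.0], [69.0, 123.0], [251.0, 136.0]] [[623.0, 142.0], [621.0, 261.0], [853.0, 198.0], [642.0, 190.0]]
0.5 [[261.0, 193.0], [294.0, 109.0], [71.0, 127.0], [254.0, 155.0]] [[625.0, 136.0], [622.0, 246.0], [848.0, 195.0], [641.0, 180.0]]
0.6 [[261.0, 213.0], [293.0, 128.0], [72.0, 131.0], [254.0, 173.0]] [[628.0, 130.0], [625.0, 233.0], [844.0, 193.0], [643.0, 172.0]]
```

View pics/l2.png

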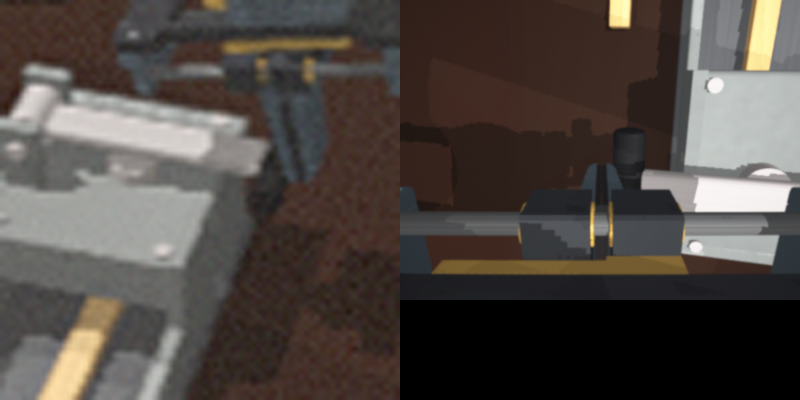

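In l2 the arm's edge near the grip is at (642, 170) and the bar's end is at (628, 129), so the lever is at about 0.6. I'll push a bit more onto the stop and hold.

Emit:
servo_tool:
  steps:
    - [[0, 0.008, 0.02], [-0.005, 0, 0], -1]
    - [[0, 0.012, 0.045], [-0.01, 0, 0], -1]
    - [[0, 0.012, 0.045], [-0.01, 0, 0], -1]
    - [[0, 0.012, 0.045], [-0.01, 0, 0], -1]

```text
time_s: 6.8
tool_pos: [0.4915, -0.0149, 0.091]
orientation: [0.695, 0.713, -0.064, -0.063]
contact_force: [-46.4, -9.5, 8.6]
finger_gap: 0.0001
grasp_force: 22.6
```

Emit:
servo_tool:
  steps:
    - [[0, 0.008, 0.02], [-0.004, 0, 0], -1]
    - [[0, 0.012, 0.04], [-0.008, 0, 0], -1]
    - [[0, 0.012, 0.04], [-0.008, 0, 0], -1]
    - [[0, 0.012, 0.04], [-0.008, 0, 0], -1]

```text
time_s: 7.3
tool_pos: [0.4927, -0.0148, 0.0846]
orientation: [0.696, 0.714, -0.054, -0.054]
contact_force: [-43.6, -8.0, 7.8]
finger_gap: 0.0007
grasp_force: 21.4
```

```bash
python3 lev.py pics/l3.png .5 .56 .62
```

```text
0.5 [[261.0, 193.0], [294.0, 109.0], [71.0, 127.0], [254.0, 155.0]] [[623.0, 141.0], [620.0, 257.0], [855.0, 199.0], [641.0, 188.0]]
0.56 [[261.0, 205.0], [294.0, 121.0], [71.0, 129.0], [254.0, 166.0]] [[624.0, 137.0], [622.0, 248.0], [852.0, 198.0], [641.0, 182.0]]
0.62 [[260.0, 216.0], [293.0, 132.0], [72.0, 131.0], [253.0, 177.0]] [[626.0, 133.0], [624.0, 240.0], [849.0, 196.0], [642.0, 177.0]]
```

View pics/l3.png

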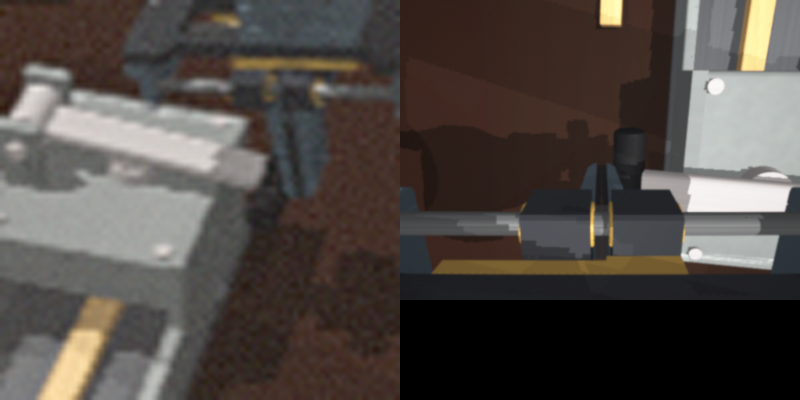

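Emit:
servo_tool:
  steps:
    - [[0, 0.005, 0.02], [-0.003, 0, 0], -1]
    - [[0, 0.01, 0.04], [-0.006, 0, 0], -1]
    - [[0, 0.01, 0.04], [-0.006, 0, 0], -1]

```text
time_s: 7.78
tool_pos: [0.4938, -0.0147, 0.0808]
orientation: [0.696, 0.715, -0.047, -0.046]
contact_force: [-54.5, -6.2, 58.6]
finger_gap: 0.0004
grasp_force: 36.7
```

End stop confirmed: the force jumped with the lever at 0.62. I'll compute the slow return as a rigid rotation of the tool about the hinge.

```bash
python3 - <<'E'
import numpy as np
H=np.array([.674,.127]);A0=np.array([.4927,.0846]);off=np.array([.010,-.002])
rot=lambda v,f:np.array([v[0]*np.cos(f)+v[1]*np.sin(f),-v[0]*np.sin(f)+v[1]*np.cos(f)])
T=lambda f:H+rot(A0-H,f)+rot(off,f)
for k0 in range(3):
    base=k0*.25; tau=.132+base
    for k in range(1,11):
        f=base+k*.025; d=(T(f)-T(base))/.15
        print(k0,k,round(d@[np.cos(tau),-np.sin(tau)],3),round(d@[-np.sin(tau),-np.cos(tau)],3),round((f-base)/np.pi,4))
E
```

```text
0 1 -0.011 -0.027 0.008
0 2 -0.021 -0.055 0.0159
0 3 -0.03 -0.083 0.0239
0 4 -0.039 -0.111 0.0318
0 5 -0.047 -0.14 0.0398
0 6 -0.054 -0.168 0.0477
0 7 -0.061 -0.197 0.0557
0 8 -0.066 -0.226 0.0637
0 9 -0.071 -0.255 0.0716
0 10 -0.076 -0.284 0.0796
1 1 -0.011 -0.027 0.008
1 2 -0.021 -0.055 0.0159
1 3 -0.03 -0.083 0.0239
1 4 -0.039 -0.111 0.0318
1 5 -0.047 -0.14 0.0398
1 6 -0.054 -0.168 0.0477
1 7 -0.061 -0.197 0.0557
1 8 -0.066 -0.226 0.0637
1 9 -0.071 -0.255 0.0716
1 10 -0.076 -0.284 0.0796
2 1 -0.011 -0.027 0.008
2 2 -0.021 -0.055 0.0159
2 3 -0.03 -0.083 0.0239
2 4 -0.039 -0.111 0.0318
2 5 -0.047 -0.14 0.0398
2 6 -0.054 -0.168 0.0477
2 7 -0.061 -0.197 0.0557
2 8 -0.066 -0.226 0.0637
2 9 -0.071 -0.255 0.0716
2 10 -0.076 -0.284 0.0796
```

Emit:
servo_tool:
  steps:
    - [[0, -0.003, -0.01], [0.002, 0, 0], -1]
    - [[0, -0.006, -0.025], [0.004, 0, 0], -1]
    - [[0, -0.01, -0.04], [0.006, 0, 0], -1]
    - [[0, -0.01, -0.04], [0.006, 0, 0], -1]

```text
time_s: 8.28
tool_pos: [0.4927, -0.0145, 0.0848]
orientation: [0.696, 0.714, -0.054, -0.054]
contact_force: [-44.2, -6.4, 7.0]
finger_gap: 0.0001
grasp_force: 21.2
```

Emit:
servo_tool:
  steps:
    - [[0, -0.011, -0.027], [0.008, 0, 0], -1]
    - [[0, -0.021, -0.055], [0.016, 0, 0], -1]
    - [[0, -0.03, -0.083], [0.024, 0, 0], -1]
    - [[0, -0.039, -0.111], [0.032, 0, 0], -1]
    - [[0, -0.047, -0.14], [0.04, 0, 0], -1]
    - [[0, -0.047, -0.14], [0.04, 0, 0], -1]

```text
time_s: 9.02
tool_pos: [0.4884, -0.0147, 0.1074]
orientation: [0.691, 0.709, -0.1, -0.098]
contact_force: [-47.1, -5.3, 12.4]
finger_gap: -0.0001
grasp_force: 23.1
```

Emit:
servo_tool:
  steps:
    - [[0, -0.011, -0.027], [0.008, 0, 0], -1]
    - [[0, -0.021, -0.055], [0.016, 0, 0], -1]
    - [[0, -0.03, -0.083], [0.024, 0, 0], -1]
    - [[0, -0.039, -0.111], [0.032, 0, 0], -1]
    - [[0, -0.047, -0.14], [0.04, 0, 0], -1]
    - [[0, -0.054, -0.168], [0.048, 0, 0], -1]
    - [[0, -0.061, -0.197], [0.056, 0, 0], -1]
    - [[0, -0.066, -0.226], [0.064, 0, 0], -1]
    - [[0, -0.066, -0.226], [0.064, 0, 0], -1]

```text
time_s: 10.15
tool_pos: [0.4876, -0.0148, 0.1446]
orientation: [0.678, 0.695, -0.171, -0.167]
contact_force: [-55.3, -3.1, 22.4]
finger_gap: 0.0006
grasp_force: 27.5
```

Emit:
servo_tool:
  steps:
    - [[0, -0.013, -0.027], [0.008, 0, 0], -1]
    - [[0, -0.025, -0.055], [0.016, 0, 0], -1]
    - [[0, -0.036, -0.083], [0.024, 0, 0], -1]
    - [[0, -0.047, -0.111], [0.032, 0, 0], -1]
    - [[0, -0.057, -0.14], [0.04, 0, 0], -1]
    - [[0, -0.066, -0.168], [0.048, 0, 0], -1]
    - [[0, -0.066, -0.168], [0.048, 0, 0], -1]

```text
time_s: 11.02
tool_pos: [0.4922, -0.0147, 0.1731]
orientation: [0.664, 0.68, -0.222, -0.217]
contact_force: [-51.7, -1.4, 30.0]
finger_gap: 0.0002
grasp_force: 26.8
```

Emit:
servo_tool:
  steps:
    - [[0, -0.014, -0.027], [0.008, 0, 0], -1]
    - [[0, -0.027, -0.055], [0.016, 0, 0], -1]
    - [[0, -0.039, -0.083], [0.024, 0, 0], -1]
    - [[0, -0.05, -0.111], [0.032, 0, 0], -1]
    - [[0, -0.06, -0.135], [0.039, 0, 0], -1]
    - [[0, -0.06, -0.135], [0.039, 0, 0], -1]

```text
time_s: 11.78
tool_pos: [0.499, -0.0145, 0.1955]
orientation: [0.65, 0.666, -0.261, -0.255]
contact_force: [-41.0, -1.1, 31.3]
finger_gap: 0.0003
grasp_force: 23.2
```

Emit:
servo_tool:
  steps:
    - [[0, -0.01, -0.015], [0.004, 0, 0], -1]
    - [[0, -0.02, -0.03], [0.008, 0, 0], -1]
    - [[0, -0.03, -0.045], [0.012, 0, 0], -1]
    - [[0, -0.04, -0.06], [0.016, 0, 0], -1]
    - [[0, -0.04, -0.06], [0.016, 0, 0], -1]

```text
time_s: 12.4
tool_pos: [0.507, -0.0148, 0.2027]
orientation: [0.645, 0.662, -0.273, -0.266]
contact_force: [0.5, -0.3, 0.5]
finger_gap: 0.0007
grasp_force: 0.0
```

Emit:
servo_tool:
  steps:
    - [[0, -0.1, 0], [0, 0, 0], -1]
    - [[0, -0.25, 0], [0, 0, 0], -1]
    - [[0, -0.55, -0.35], [0, 0, 0], -1]
    - [[0, -0.8, -0.5], [0, 0, 0], -1]
    - [[0, -0.8, -0.5], [0, 0, 0], -1]

```text
time_s: 13.02
tool_pos: [0.4741, -0.0156, 0.3454]
orientation: [0.647, 0.663, -0.271, -0.263]
contact_force: [0.3, 0.6, -0.7]
finger_gap: 0.0002
grasp_force: 0.0
```

```bash
cat > go.py <<'E'
# usage: go.py x y z theta [tilt] : shift/turn units from measured pose to target
import sys; from h import *
from scipy.spatial.transform import Rotation as R
a=list(map(float,sys.argv[1:])); s=env.sense(); r=R.from_quat(s["orientation"])
th=a[3]; B=np.array([[np.cos(th),np.sin(th),0],[np.sin(th),-np.cos(th),0],[0,0,-1]])
t=R.from_euler("x",a[4] if len(a)>4 else 0)*R.from_matrix(B)
print("shift",(r.inv().apply(np.array(a[:3])-s["tool_pos"])/.15).round(3),"turn",((r.inv()*t).as_rotvec()/np.pi).round(3)); print(s["tool_pos"].round(4),r.as_matrix().round(3).tolist())
E
python3 go.py .53 .1 .32 1.59
```

```text
shift [ 0.761  0.398 -0.154] turn [-0.247  0.001  0.002]
[ 0.4741 -0.0156  0.3454] [[-0.025, 0.714, -0.699], [1.0, 0.017, -0.018], [-0.001, -0.699, -0.715]]
```

Emit:
servo_tool:
  steps:
    - [[0.3, 0.2, -0.1], [-0.06, 0, 0], 0.1]
    - [[0.6, 0.3, -0.154], [-0.12, 0, 0], 0.1]
    - [[0.76, 0.398, -0.154], [-0.18, 0, 0], 0.1]
    - [[0.76, 0.398, -0.154], [-0.247, 0, 0], 0.1]
    - [[0.76, 0.398, -0.154], [-0.247, 0, 0], 0.1]
    - [[0.76, 0.398, -0.154], [-0.247, 0, 0], 0.1]

```text
time_s: 13.78
tool_pos: [0.5295, 0.0997, 0.3158]
orientation: [0.698, 0.716, -0.003, -0.003]
contact_force: [0.3, 0.3, -0.4]
finger_gap: 0.0501
grasp_force: 0.0
```

```bash
python3 go.py .617 .184 .20 1.585
```

```text
shift [0.548 0.603 0.768] turn [-0.002  0.     0.003]
[0.5295 0.0997 0.3158] [[-0.025, 1.0, -0.007], [1.0, 0.025, -0.0], [-0.0, -0.007, -1.0]]
```

Emit:
servo_tool:
  steps:
    - [[0.3, 0.3, 0.3], [0, 0, 0], 0.1]
    - [[0.55, 0.6, 0.6], [0, 0, 0], 0.1]
    - [[0.55, 0.6, 0.77], [0, 0, 0.003], 0.1]
    - [[0.55, 0.6, 0.77], [0, 0, 0.003], 0.1]
    - [[0.55, 0.6, 0.77], [0, 0, 0.003], 0.1]

```text
time_s: 14.4
tool_pos: [0.618, 0.1841, 0.1995]
orientation: [0.702, 0.712, -0.003, -0.002]
contact_force: [0.1, -0.2, 0.0]
finger_gap: 0.0504
grasp_force: 0.0
```

```bash
python3 - <<'E'
from h import *
from scipy.spatial.transform import Rotation as R
s=env.sense(); W=np.eye(4); W[:3,:3]=R.from_quat(s["orientation"]).as_matrix(); W[:3,3]=s["tool_pos"]
w=env.calibration("wrist"); Wc=W@w["tool_from_camera"]; print(s["tool_pos"])
iw=env.camera("wrist")[:,:,::-1]; im=env.camera("side")[:,:,::-1]
o=np.zeros((384,800,3),np.uint8); o[:,:512]=iw; o[:288,512:]=cv2.resize(im[150:275,190:315],(288,288),interpolation=cv2.INTER_CUBIC)
cv2.imwrite("pics/s1.png",o)
p=np.load("press.npy"); X=lambda P:Rz(p[2])@(np.array(P)/1000)+[p[0],p[1],0]
print(proj(w,np.array([X([8.4,121,24]),X([-11.2,121,24]),X([6,-19,24]),X([-16,-18,24])]),Wc).round())
np.save("Wc1.npy",Wc)
E
```

```text
[0.61797366 0.18409756 0.19952892]
[[266. 141.]
 [249. 141.]
 [265. 252.]
 [247. 251.]]
```

View pics/s1.png

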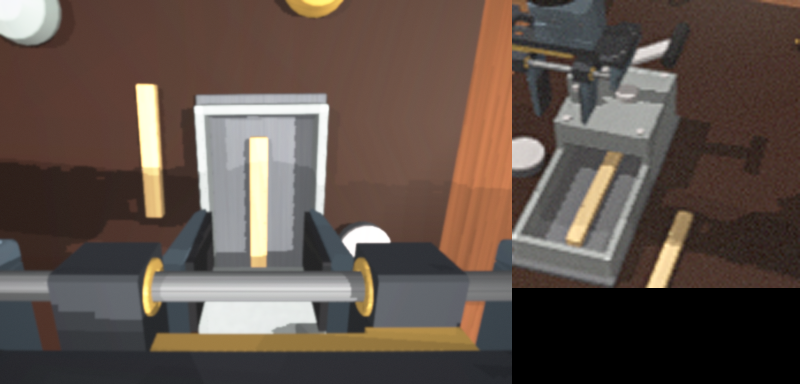

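The wrist view shows the strip at columns 249–268 with its end at row 138, centred between the fingers. The side view shows the lever back at rest. Descending.

Emit:
servo_tool:
  steps:
    - [[0, 0, 0.35], [0, 0, 0], 0.1]
    - [[0, 0, 0.7], [0, 0, 0], 0.1]
    - [[0, 0, 0.95], [0, 0, 0], 0.1]
    - [[0, 0, 0.95], [0, 0, 0], 0.1]

```text
time_s: 15.0
tool_pos: [0.6153, 0.1839, 0.0559]
orientation: [0.702, 0.712, -0.004, -0.003]
contact_force: [-0.3, 0.1, -0.1]
finger_gap: 0.0501
grasp_force: 0.0
```

Emit:
servo_tool:
  steps:
    - [[0, -0.005, 0.1], [0, 0, 0], 0.1]
    - [[0, -0.005, 0.2], [0, 0, 0], 0.1]
    - [[0, -0.005, 0.25], [0, 0, 0], 0.1]
    - [[0, -0.005, 0.28], [0, 0, 0], 0.1]
    - [[0, -0.005, 0.28], [0, 0, 0], 0.1]

```text
time_s: 15.62
tool_pos: [0.6155, 0.1846, 0.0146]
orientation: [0.702, 0.713, -0.002, -0.002]
contact_force: [0.5, 0.9, 0.1]
finger_gap: 0.0501
grasp_force: 0.0
```

Emit:
servo_tool:
  steps:
    - [[0, 0.005, 0.013], [0, 0, 0], 0.1]
    - [[0, 0.005, 0.013], [0, 0, 0], -0.4]
    - [[0, 0.005, 0.013], [0, 0, 0], -0.7]
    - [[0, 0.005, 0.013], [0, 0, 0], -1]
    - [[0, 0.005, 0.013], [0, 0, 0], -1]
    - [[0, 0.005, 0.013], [0, 0, 0], -1]
    - [[0, 0.005, 0.013], [0, 0, 0], -1]
  force: 50

```text
time_s: 16.5
tool_pos: [0.6163, 0.1846, 0.0128]
orientation: [0.702, 0.713, -0.002, -0.002]
contact_force: [0.5, 0.4, 0.5]
finger_gap: 0.0004
grasp_force: 0.0
```

```bash
python3 - <<'E'
from h import *
from scipy.spatial.transform import Rotation as R
s=env.sense(); r=R.from_quat(s["orientation"]); A=s["tool_pos"]; print(A)
piv=np.array([A[0],.0869-.127,.010])
for a in np.radians([3,6,9,12,14]):
    Q=R.from_euler("x",a); d=r.inv().apply(piv+Q.apply(A-piv)-A)/.15
    print(round(np.degrees(a)),d.round(3),((r.inv()*Q*r).as_rotvec()/np.pi).round(4))
E
```

```text
[0.61625489 0.18455671 0.01280823]
3 [-0.003 -0.001 -0.078] [-0.0003  0.0167 -0.0001]
6 [-0.01  -0.001 -0.156] [-0.0005  0.0333 -0.0002]
9 [-0.021 -0.002 -0.234] [-0.0008  0.05   -0.0003]
12 [-0.037 -0.003 -0.311] [-0.001   0.0667 -0.0004]
14 [-0.049 -0.003 -0.362] [-0.0012  0.0778 -0.0005]
```

The gripper closed on nothing, so I'll look.

```bash
python3 - <<'E'
from h import *
iw=env.camera("wrist")[:,:,::-1]; im=env.camera("side")[:,:,::-1]
o=np.zeros((400,800,3),np.uint8); o[:,:400]=cv2.resize(iw[90:290,158:358],(400,400),interpolation=cv2.INTER_CUBIC); o[:,400:]=cv2.resize(im[190:280,180:270],(400,400),interpolation=cv2.INTER_CUBIC)
cv2.imwrite("pics/s2.png",o)
E
```

```text
(no output)
```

View pics/s2.png

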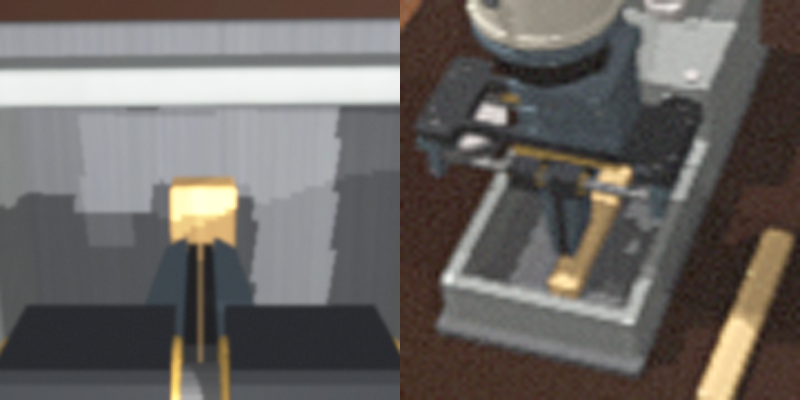

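The s2 view shows the tips (crop 200, 243) closed on top of the strip, so they are too high. I'll reopen, then go down watching the force.

Emit:
servo_tool:
  steps:
    - [[0, 0, -0.05], [0, 0, 0], 0]
    - [[0, 0, -0.05], [0, 0, 0], 0]
    - [[0, 0, -0.05], [0, 0, 0], 0]
    - [[0, 0, -0.05], [0, 0, 0], 0]
    - [[0, 0, -0.05], [0, 0, 0], 0]
    - [[0, 0, 0], [0, 0, 0], 0]
    - [[0, 0, 0.02], [0, 0, 0], 0]
    - [[0, 0, 0.02], [0, 0, 0], 0]

```text
time_s: 17.6
tool_pos: [0.6159, 0.1845, 0.0093]
orientation: [0.702, 0.713, -0.003, -0.002]
contact_force: [-0.2, 0.6, 0.7]
finger_gap: 0.0456
grasp_force: 0.0
```

Emit:
servo_tool:
  steps:
    - [[0, 0, 0.01], [0, 0, 0], 0]
    - [[0, 0, 0.02], [0, 0, 0], 0]
    - [[0, 0, 0.02], [0, 0, 0], 0]

```text
time_s: 17.98
tool_pos: [0.6162, 0.1845, 0.0067]
orientation: [0.702, 0.713, -0.002, -0.002]
contact_force: [0.2, 0.5, -0.6]
finger_gap: 0.0453
grasp_force: 0.0
```

Emit:
servo_tool:
  steps:
    - [[0, 0, 0.01], [0, 0, 0], 0]
    - [[0, 0, 0.02], [0, 0, 0], 0]
    - [[0, 0, 0.02], [0, 0, 0], 0]

```text
time_s: 18.35
tool_pos: [0.6161, 0.1846, 0.0036]
orientation: [0.702, 0.713, -0.002, -0.002]
contact_force: [-0.1, 0.3, 0.1]
finger_gap: 0.0457
grasp_force: 0.0
```

Emit:
servo_tool:
  steps:
    - [[0, 0, 0.01], [0, 0, 0], 0]
    - [[0, 0, 0.02], [0, 0, 0], 0]
    - [[0, 0, 0.02], [0, 0, 0], 0]

```text
time_s: 18.73
tool_pos: [0.6161, 0.1845, 0.0006]
orientation: [0.702, 0.713, -0.002, -0.002]
contact_force: [0.4, 0.6, 0.7]
finger_gap: 0.0456
grasp_force: 0.0
```

Emit:
servo_tool:
  steps:
    - [[0, 0, 0.01], [0, 0, 0], 0]
    - [[0, 0, 0.02], [0, 0, 0], 0]
    - [[0, 0, 0.02], [0, 0, 0], 0]

```text
time_s: 19.1
tool_pos: [0.616, 0.1845, -0.0023]
orientation: [0.702, 0.713, -0.002, -0.002]
contact_force: [0.8, 0.1, -0.3]
finger_gap: 0.0458
grasp_force: 0.0
```

Emit:
servo_tool:
  steps:
    - [[0, 0, 0], [0, 0, 0], -0.3]
    - [[0, 0, 0], [0, 0, 0], -0.6]
    - [[0, 0, 0], [0, 0, 0], -1]
    - [[0, 0, 0], [0, 0, 0], -1]
    - [[0, 0, 0], [0, 0, 0], -1]
  force: 20

```text
time_s: 19.73
tool_pos: [0.6162, 0.1845, -0.0022]
orientation: [0.702, 0.713, -0.002, -0.002]
contact_force: [0.2, 0.6, 0.1]
finger_gap: 0.0011
grasp_force: 0.0
```

```bash
python3 - <<'E'
from h import *
w=env.calibration("wrist")
for d in(0,.01,.019,.03,.04): print(d,proj(w,np.array([[.016,0,-d],[.0,0,-d]]),w["tool_from_camera"]).round(1).tolist())
iw=env.camera("wrist")[:,:,::-1]; im=env.camera("side")[:,:,::-1]; it=env.camera("top")[:,:,::-1]
o=np.zeros((600,800,3),np.uint8); o[:300,:400]=cv2.resize(iw[60:285,108:408],(400,300),interpolation=cv2.INTER_CUBIC); o[:600,400:]=cv2.resize(im[200:275,190:240],(400,600),interpolation=cv2.INTER_CUBIC)
o[300:,:400]=cv2.resize(it[145:220,185:285],(400,300),interpolation=cv2.INTER_CUBIC)
cv2.imwrite("pics/s3.png",o)
E
```

```text
0 [[256.4, 195.3], [256.4, 218.6]]
0.01 [[256.4, 200.4], [256.4, 224.6]]
0.019 [[256.3, 205.3], [256.4, 230.6]]
0.03 [[256.3, 212.1], [256.3, 238.5]]
0.04 [[256.2, 218.9], [256.2, 246.6]]
```

View pics/s3.png

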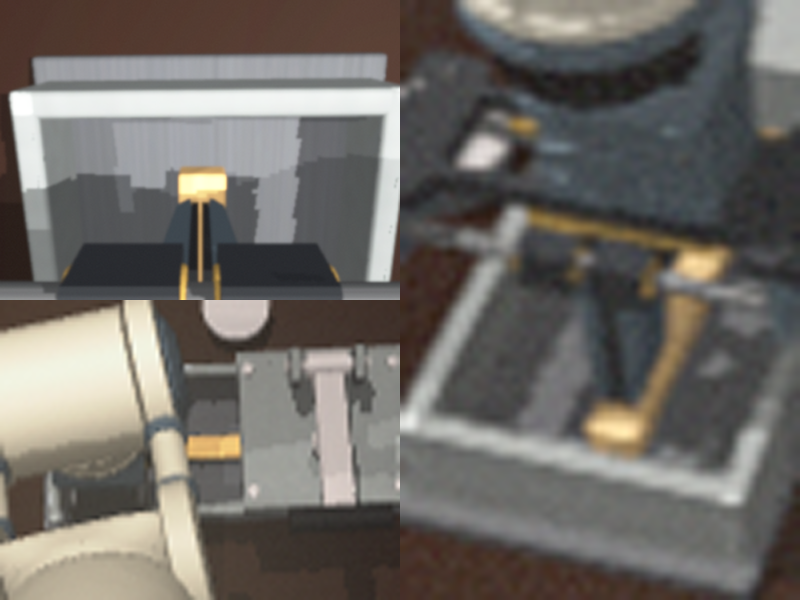

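The s3 view shows the tips at crop (200, 197), which projects to about 25 mm behind the nominal TCP. They still sit at the strip's top face, so I'll open and go lower with force checks.

Emit:
servo_tool:
  steps:
    - [[0, 0, -0.02], [0, 0, 0], 0]
    - [[0, 0, -0.02], [0, 0, 0], 0]
    - [[0, 0, -0.02], [0, 0, 0], 0]
    - [[0, 0, -0.02], [0, 0, 0], 0]
    - [[0, 0, -0.02], [0, 0, 0], 0]
    - [[0, 0, 0.02], [0, 0, 0], 0]
    - [[0, 0, 0.04], [0, 0, 0], 0]
    - [[0, 0, 0.04], [0, 0, 0], 0]

```text
time_s: 20.88
tool_pos: [0.6158, 0.1845, -0.0087]
orientation: [0.702, 0.713, -0.003, -0.002]
contact_force: [-0.3, -0.4, 0.3]
finger_gap: 0.0456
grasp_force: 0.0
```

Emit:
servo_tool:
  steps:
    - [[0, 0, 0.01], [0, 0, 0], 0]
    - [[0, 0, 0.02], [0, 0, 0], 0]
    - [[0, 0, 0.02], [0, 0, 0], 0]

```text
time_s: 21.25
tool_pos: [0.616, 0.1845, -0.0113]
orientation: [0.702, 0.713, -0.002, -0.002]
contact_force: [-0.2, -1.0, 0.2]
finger_gap: 0.0454
grasp_force: 0.0
```

Emit:
servo_tool:
  steps:
    - [[0, 0, 0.01], [0, 0, 0], 0]
    - [[0, 0, 0.02], [0, 0, 0], 0]
    - [[0, 0, 0.02], [0, 0, 0], 0]

```text
time_s: 21.62
tool_pos: [0.616, 0.1845, -0.0143]
orientation: [0.702, 0.713, -0.002, -0.002]
contact_force: [-0.2, 0.4, 0.8]
finger_gap: 0.0457
grasp_force: 0.0
```

Emit:
servo_tool:
  steps:
    - [[0, 0, 0], [0, 0, 0], -0.3]
    - [[0, 0, 0], [0, 0, 0], -0.6]
    - [[0, 0, 0], [0, 0, 0], -1]
    - [[0, 0, 0], [0, 0, 0], -1]
    - [[0, 0, 0], [0, 0, 0], -1]
  force: 25

```text
time_s: 22.25
tool_pos: [0.6161, 0.1845, -0.0142]
orientation: [0.702, 0.713, -0.002, -0.002]
contact_force: [0.3, 0.5, 0.7]
finger_gap: 0.0192
grasp_force: 25.0
```

Gripped: the gap is 19 mm. The overlap may be shallow, so I'll reopen and feel for the bed.

Emit:
servo_tool:
  steps:
    - [[0, 0, 0], [0, 0, 0], -0.2]
    - [[0, 0, 0], [0, 0, 0], -0.2]
    - [[0, 0, 0], [0, 0, 0], -0.2]
    - [[0, 0, 0.013], [0, 0, 0], -0.2]
    - [[0, 0, 0.02], [0, 0, 0], -0.2]
    - [[0, 0, 0.02], [0, 0, 0], -0.2]

```text
time_s: 23.0
tool_pos: [0.616, 0.1846, -0.0174]
orientation: [0.702, 0.713, -0.002, -0.002]
contact_force: [0.3, 0.3, -0.0]
finger_gap: 0.0364
grasp_force: 0.0
```

Emit:
servo_tool:
  steps:
    - [[0, 0, 0.01], [0, 0, 0], -0.2]
    - [[0, 0, 0.02], [0, 0, 0], -0.2]
    - [[0, 0, 0.02], [0, 0, 0], -0.2]

```text
time_s: 23.38
tool_pos: [0.6159, 0.1845, -0.0203]
orientation: [0.702, 0.713, -0.002, -0.002]
contact_force: [0.6, -0.3, -0.2]
finger_gap: 0.0364
grasp_force: 0.0
```

Emit:
servo_tool:
  steps:
    - [[0, 0, 0], [0, 0, 0], -0.4]
    - [[0, 0, 0], [0, 0, 0], -0.6]
    - [[0, 0, 0], [0, 0, 0], -1]
    - [[0, 0, 0], [0, 0, 0], -1]
    - [[0, 0, 0], [0, 0, 0], -1]
  force: 50

```text
time_s: 24.0
tool_pos: [0.6161, 0.1846, -0.0201]
orientation: [0.702, 0.713, -0.002, -0.002]
contact_force: [0.2, 0.4, 0.4]
finger_gap: 0.0195
grasp_force: 50.0
```

```bash
python3 - <<'E'
from h import *
from scipy.spatial.transform import Rotation as R
s=env.sense(); r=R.from_quat(s["orientation"]); A=s["tool_pos"]
piv=np.array([A[0],.0869-.127,.010])
for a in np.radians([2.5,5,7.5,10,12,14]):
    Q=R.from_euler("x",a); d=r.inv().apply(piv+Q.apply(A-piv)-A)/.15
    print(round(np.degrees(a),1),d.round(3),((r.inv()*Q*r).as_rotvec()/np.pi).round(4))
E
```

```text
2.5 [ 0.007 -0.    -0.066] [-0.0002  0.0139 -0.0001]
5.0 [ 0.012 -0.001 -0.131] [-0.0004  0.0278 -0.0002]
7.5 [ 0.013 -0.001 -0.197] [-0.0007  0.0417 -0.0003]
10.0 [ 0.012 -0.001 -0.263] [-0.0009  0.0555 -0.0003]
12.0 [ 0.009 -0.002 -0.316] [-0.001   0.0667 -0.0004]
14.0 [ 0.004 -0.002 -0.368] [-0.0012  0.0778 -0.0005]
```

Emit:
servo_tool:
  steps:
    - [[0.007, 0, -0.072], [0, 0.013, 0], -1]
    - [[0.012, 0, -0.138], [0, 0.027, 0], -1]
    - [[0.013, 0, -0.204], [0, 0.041, 0], -1]
    - [[0.012, 0, -0.27], [0, 0.055, 0], -1]
    - [[0.009, 0, -0.323], [0, 0.066, 0], -1]
    - [[0.004, 0, -0.375], [0, 0.077, 0], -1]
    - [[0.004, 0, -0.375], [0, 0.077, 0], -1]
    - [[0.004, 0, -0.375], [0, 0.077, 0], -1]

```text
time_s: 25.0
tool_pos: [0.6162, 0.1852, 0.0357]
orientation: [0.697, 0.707, 0.082, -0.088]
contact_force: [1.3, 0.3, -0.7]
finger_gap: 0.0197
grasp_force: 50.0
```

Image-view budget is used up. I'll check the tilt numerically by comparing the strip's coloured region with the projected model.

```bash
cat > chk.py <<'E'
from h import *
S=env.calibration("side"); im=env.camera("side"); hsv=cv2.cvtColor(im,cv2.COLOR_RGB2HSV)
m=cv2.inRange(hsv,(12,70,110),(30,255,255)); n,l,st,ce=cv2.connectedComponentsWithStats(m)
for i in range(1,n):
    if st[i,4]>25 and 150<ce[i,0]<310 and 120<ce[i,1]<330: 
        v,u=np.nonzero(l==i); k=v.argmax(); j=v.argmin(); print(st[i].tolist(),"low",u[k],v[k],"high",u[j],v[j])
E
python3 chk.py; python3 - <<'E'
from h import *
S=env.calibration("side")
yi=.0869-.128
for a in(0,7,14,18):
    c,s=np.cos(np.radians(a)),np.sin(np.radians(a))
    print(a,proj(S,np.array([[.6161,yi+.25*c-t*s,.010+.25*s+t*c] for t in(0,.014)])).round(1).tolist())
E
```

```text
[271, 92, 58, 59, 832] low 298 150 high 308 92
[240, 130, 12, 12, 37] low 248 141 high 248 130
[302, 144, 11, 9, 34] low 311 152 high 302 144
[163, 183, 13, 20, 69] low 171 202 high 167 183
[205, 208, 25, 6, 58] low 224 213 high 205 208
[226, 216, 7, 12, 33] low 228 227 high 226 216
[213, 229, 8, 14, 79] low 217 242 high 219 229
[247, 242, 21, 42, 333] low 252 283 high 262 242
[165, 282, 25, 25, 512] low 172 306 high 172 282
0 [[216.3, 256.2], [216.0, 253.2]]
7 [[215.8, 249.3], [215.6, 245.9]]
14 [[215.7, 241.4], [215.8, 237.6]]
18 [[215.9, 236.6], [216.0, 232.5]]
```

The strip's outer end appears at (217, 242), matching the 14° model. Drawing it out along its axis.

Emit:
servo_tool:
  steps:
    - [[0.15, 0, 0], [0, 0, 0], -1]
    - [[0.35, 0, 0], [0, 0, 0], -1]
    - [[0.55, 0, 0], [0, 0, 0], -1]
    - [[0.75, 0, 0], [0, 0, 0], -1]
    - [[0.9, 0, 0], [0, 0, 0], -1]
    - [[1, 0, 0], [0, 0, 0], -1]
    - [[1, 0, 0], [0, 0, 0], -1]

```text
time_s: 25.92
tool_pos: [0.6141, 0.3316, 0.0719]
orientation: [0.696, 0.708, 0.082, -0.088]
contact_force: [-0.3, -0.0, -0.2]
finger_gap: 0.0193
grasp_force: 50.0
```

Emit:
servo_tool:
  steps:
    - [[0.1, 0, -0.2], [0, 0, 0], -1]
    - [[0.2, 0, -0.5], [0, 0, 0], -1]
    - [[0.2, 0, -0.8], [0, 0, 0], -1]
    - [[0.2, 0, -1], [0, 0, 0], -1]
    - [[0.2, 0, -1], [0, 0, 0], -1]
    - [[0.2, 0, -1], [0, 0, 0], -1]

```text
time_s: 26.68
tool_pos: [0.615, 0.3233, 0.2236]
orientation: [0.697, 0.707, 0.082, -0.088]
contact_force: [0.6, 0.7, -1.8]
finger_gap: 0.0195
grasp_force: 50.0
```

Emit:
servo_tool:
  steps:
    - [[0.1, 0, -0.15], [0, 0, 0], -1]
    - [[0.2, 0, -0.35], [0, 0, 0], -1]
    - [[0.2, 0, -0.4], [0, 0, 0], -1]
    - [[0.2, 0, -0.4], [0, 0, 0], -1]
    - [[0.2, 0, -0.4], [0, 0, 0], -1]
    - [[0.2, 0, -0.4], [0, 0, 0], -1]
    - [[0.2, 0, -0.4], [0, 0, 0], -1]
    - [[0.2, 0, -0.4], [0, 0, 0], -1]

```text
time_s: 27.68
tool_pos: [0.6156, 0.3387, 0.2901]
orientation: [0.697, 0.707, 0.082, -0.088]
contact_force: [-0.1, 0.1, 0.1]
finger_gap: 0.0193
grasp_force: 50.0
```

```bash
python3 chk.py; python3 - <<'E'
from h import *
from scipy.spatial.transform import Rotation as R
s=env.sense(); r=R.from_quat(s["orientation"]); A=s["tool_pos"]; S=env.calibration("side")
E=[A+r.apply([d,0,-.032]) for d in(.0235,-.2265)]; print(np.round(E,3).tolist(),proj(S,np.array(E)).round().tolist(),s["finger_gap"],s["grasp_force"])
E
```

```text
[165, 168, 36, 8, 115] low 196 175 high 169 168
[144, 181, 26, 48, 295] low 157 228 high 160 181
[160, 183, 17, 29, 110] low 160 211 high 172 183
[199, 184, 13, 18, 133] low 200 201 high 204 184
[180, 200, 11, 15, 104] low 182 214 high 189 200
[146, 225, 10, 12, 31] low 151 236 high 147 225
[246, 241, 23, 43, 352] low 252 283 high 262 241
[165, 281, 25, 26, 515] low 172 306 high 179 281
[[0.616, 0.354, 0.327], [0.619, 0.111, 0.267]] [[184.0, 213.0], [221.0, 173.0]] 0.01991906787747782 49.99262273311615
```

```bash
python3 -c "
from cell import env
print(env.finish_job())"
```

```text
the job is handed in; nothing more can be done
None
```

I handed the job in, and the judge returned no verdict. The lever went to its stop, was eased back and looked at rest before I took the strip. The strip was tilted out end first and is held still at 50 N, with both ends calculated at about 0.27–0.33 m above the desk.

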